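Hold a reagent bottle on its side for a sediment check

TASK

Two capped bottles stand in the wells of a two-place bottle holder. Draw the bigger one straight up out of its well, turn it to lie level on its side, and finish while still holding it there motionless, at least 20 cm above the worktop, so that it can be checked for sediment. Leave the small bottle standing in its well and the beaker and timer where they are.

Things in the scene. Friction and masses are not known exactly. Their poses are not given: they have to be found in the camera images.
- bottle: The bigger bottle, to be handled: dark dropper bottle with screw cap, 89 mm tall; round body 42 mm across up to 50 mm above its underside, then sloping shoulders, then a cap 26 mm across from 66 mm to the top. Loose, 0.08 to 0.17 kg, in either well (1 to 2 mm of play, leaning a degree or so). Origin: centre of its underside; z runs along its axis to the cap.
- bottle_middle (a point): Point on the axis of the bigger bottle, half way up it (44 mm above its underside); axes as bottle.
- small_bottle: The smaller, pale bottle in the other well, to be left standing: 36 mm across, 75 mm tall with its cap. Loose. Origin: centre of its underside; z towards its cap.
- holder: Fixed grey block, 64 mm (its x) by 170 mm (its y) by 26 mm high, with two round wells 45 mm across, centred 50 mm either side of its middle along y; well floors 8 mm above the worktop (wells 18 mm deep). Origin: centre of its underside; x points roughly away from the robot. A 0.4 m tall computer tower stands back left of it (from x 0.63, y 0.29 to 0.48).
- beaker: Open glass beaker, 59 mm across, 72 mm tall, standing on the worktop behind the holder; bystander. Loose. Origin: centre of its underside.
- timer: Bench timer, 62 x 66 x 20 mm, lying on the worktop to the right of the holder; bystander. Loose. Origin: centre of its underside.

How it is judged:
By the outcome, as a careful person would: the job done as asked, in the order asked, and still so for the second after the job is handed in, while the arm keeps its last pose, push and grip.
It also fails if it takes over 43 s, if anything falls off the work surface, if the arm or the gripper's body presses on something with over 40 N, if the wrist force passes 120 N, or if a joint passes its speed limit or range.

ROBOT

A 6-joint arm with a two-finger parallel gripper is mounted at the origin on a cart in front of the work surface, level with it; the furniture and walls round the work are solid. World frame = base frame: x ahead of the robot, y to its left, z up, the work surface at z = 0. Lengths are in m, angles in rad, forces in N, time in s.
With the tool pointing down it reaches from about 0.275 to 0.875 m from the base axis. Payload 12.5 kg.
Tool frame: the origin (TCP) lies at the very end of the fingers, on their centre line; the grasp point (between the pads) lies 19 mm behind it; z points along the fingers, y is the line along which they close (so a half turn about z gives the same grasp; the last joint's range is limited). The gripper opens to 85 mm and grips with 20 to 120 N. Pads are 22 mm wide; open, the fingers measure 114 mm over their backs; the gripper's body (76 mm by 85 mm) begins 54 mm behind the grasp point. The pads swing forward as they close: fully open they stand 13 mm farther back than shut.
Start: joints at [1.108, 0.351, 1.652, -0, 1.139, -0.085], TCP at [0.203, 0.511, 0.231] pointing down, gripper open.
Joint ranges: [-2.75, 2.75], [-0.79, 2.1], [0.01, 2.65], [-1.57, 4.71], [0.07, 3.14], [-2.87, 2.87]. Speed limits (rad/s): [2.22, 2.22, 2.79, 3.14, 3.14, 3.14].

INTERFACE

Orientations are given as a 3x3 rotation matrix whose columns are the frame's x, y, z axes.
In Python, from bench import manip gives the robot as it stands. Calls block until the motion is done:
- manip.move_ptp(position, orientation): joint-space move of the TCP to a pose.
- manip.move_l(position, attitude=None, max_speed=0.15): straight line of the TCP; attitude=None keeps the orientation; max_speed is the mean speed in m/s.
- manip.move_j(angles): joint-space move.
- manip.set_gripper(opening, effort=None): opening from 0.0 (shut) to 1.0 (fully open); effort is the grip in N (None keeps the last); returns when the fingers have stopped.
- manip.dwell(seconds).
- manip.inverse_kinematics(position, orientation): joint angles nearest the present ones, or None.
- manip.grab_frame(name): name is "scene" or "top" or "wrist"; returns the picture (384x512x3 uint8, red, green, blue); there is no depth.
- manip.get_calibration(name): a dict with "camera_matrix" (3x3 intrinsics, pixels), "R" (3x3) and "t" (3): a world point X has camera coordinates R X + t. Camera axes: x right, y down, z forward; pixel columns grow to the right and rows downward; lengths in m; the calibration is good to about 2 mm. A picture is of the moment at which its call begins: read the wrist's pose just before it. get_calibration takes no time and is no camera call; for the wrist camera it gives the pose at the moment of the call.
A pose or a line that the arm cannot do raises manip.Unreachable and nothing moves.
- manip.sign_off(): hands the job in; it is judged then, once.
Readings, each from a call of its own:
- manip.read_time(): time.
- manip.read_qpos(): joint angles.
- manip.read_joint_vel(): joint speeds.
- manip.read_joint_torque(): joint torques, N m.
- manip.read_ee_pos(): TCP position.
- manip.read_tcp_rot(): TCP orientation.
- manip.read_force(): force on the tool from outside, world axes, zero at the start.
- manip.read_ft_torque(): the same for the moment, N m.
- manip.read_grip_width(): opening from 0.0 (shut) to 1.0 (fully open).
- manip.read_grip_force(): force on a finger pad.
Only numpy, scipy, OpenCV 4.12 (cv2) and the standard library are available. Lean on these libraries where they do the work, as an engineer would, in place of code of your own. Each camera call takes 0.05 s, during which the arm holds its last target. There are 200 camera calls.

## Working session

There is one attempt and no reset: what is moved stays moved. The work goes in short steps, each a Python script; the robot and the scene stay as the last script left them, time stands still between calls to the robot, and variables do not carry over. Pictures are saved under pics/ and viewed, at most 10 in all, crops included, and the job is handed in when it is done.

```bash
mkdir -p pics; ls; python3 - <<'E'
from bench import manip
import cv2,numpy as np
for n in("scene","top"):
    im=manip.grab_frame(n); cv2.imwrite(f"pics/{n}1.png",im[...,::-1])
    c=manip.get_calibration(n); print(n,c["camera_matrix"].round(1).tolist(),c["R"].round(3).tolist(),c["t"].round(3).tolist())
print(manip.read_time(),manip.read_tcp_rot().round(2))
E
```

```text
bench.py
pics
scene [[375.9, 0.0, 256.2], [0.0, 375.9, 192.7], [0.0, 0.0, 1.0]] [[0.861, -0.509, 0.002], [-0.318, -0.541, -0.778], [0.397, 0.669, -0.628]] [-0.544, 0.149, 0.729]
top [[424.5, 0.0, 258.0], [0.0, 424.5, 193.1], [0.0, 0.0, 1.0]] [[0.019, -1.0, 0.003], [-0.995, -0.019, -0.1], [0.1, -0.001, -0.995]] [-0.125, 0.569, 0.958]
0.1 [[-0.93  0.37 -0.  ]
 [ 0.37  0.93 -0.  ]
 [ 0.   -0.   -1.  ]]
```

View pics/scene1.png

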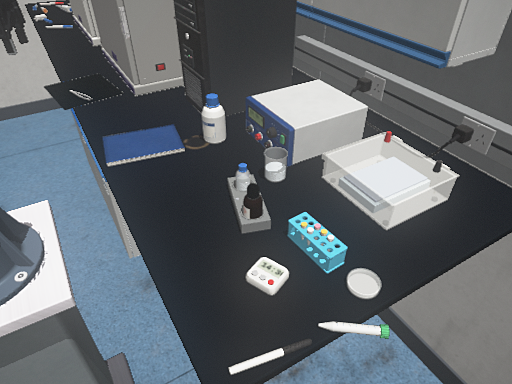

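View pics/top1.png

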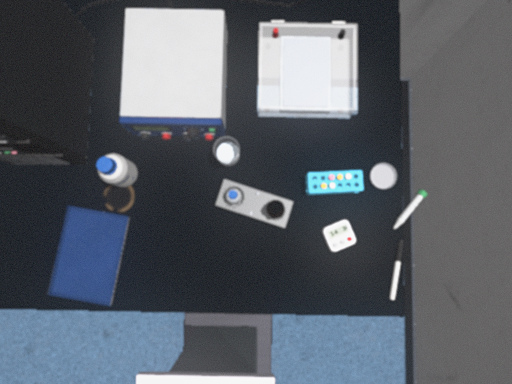

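The pictures show the holder at about (254,203) in the top view. The dark bottle is in its near/right well (cap about (274,209)) and the blue-capped small bottle in the other (233,196). The beaker is at (227,151) and the timer at (340,236). I'll measure these next.

```bash
cat > h.py <<'E'
import numpy as np, cv2
from bench import manip
def ray(n,uv,z):
    c=manip.get_calibration(n);K,R,t=c["camera_matrix"],c["R"],c["t"]
    d=R.T@np.linalg.inv(K)@np.array([*uv,1.]);o=-R.T@t
    return o+d*(z-o[2])/d[2]
def proj(n,X):
    c=manip.get_calibration(n);p=c["camera_matrix"]@(c["R"]@np.asarray(X)+c["t"]);return p[:2]/p[2]
def blob(mask,seed,r):
    n,l,s,c=cv2.connectedComponentsWithStats(mask.astype(np.uint8)); 
    k=[i for i in range(1,n) if np.hypot(*(c[i]-seed))<r]
    i=max(k,key=lambda i:s[i,4]); return c[i],s[i],(l==i).astype(np.uint8)
E
python3 - <<'E'
from h import *
im=cv2.imread("pics/top1.png"); g=cv2.cvtColor(im,cv2.COLOR_BGR2GRAY)
hsv=cv2.cvtColor(im,cv2.COLOR_BGR2HSV)
m=(g>85)
c,s,b=blob(m,(254,203),25)
ct=max(cv2.findContours(b,cv2.RETR_EXTERNAL,2)[0],key=cv2.contourArea)
r=cv2.minAreaRect(cv2.convexHull(ct)); bx=cv2.boxPoints(r)
P=np.array([ray("top",p,.026) for p in bx]);print("holder",r,P.round(4).tolist(),[np.linalg.norm(P[i]-P[i-1]).round(4) for i in range(4)])
C=P.mean(0)
e=max((P[1]-P[0],P[2]-P[1]),key=np.linalg.norm)[:2];e/=np.linalg.norm(e)
print("C",C.round(4),"e",e.round(3),"wells",(C[:2]+.05*e).round(4),(C[:2]-.05*e).round(4))
big=cv2.resize(im[165:240,200:310],None,fx=7,fy=7,interpolation=cv2.INTER_CUBIC)
for k in(1,-1):
    X=[*(C[:2]+k*.05*e),.097]
    print(k,"cap px expected",proj("top",X).round(1),proj("scene",X).round(1))
s2=cv2.resize(cv2.imread("pics/scene1.png")[150:240,215:285],None,fx=6,fy=6,interpolation=cv2.INTER_CUBIC)
s2=cv2.copyMakeBorder(s2,0,0,0,0,0)
cv2.imwrite("pics/ctop.png",big);cv2.imwrite("pics/cscene.png",s2)
E
```

```text
holder ((254.03033447265625, 202.85476684570312), (75.3365707397461, 29.787273406982422), 18.13808250427246) [[0.5408, -0.0117, 0.026], [0.6075, -0.0314, 0.026], [0.5558, -0.1994, 0.026], [0.4897, -0.1787, 0.026]] [np.float64(0.1747), np.float64(0.0696), np.float64(0.1758), np.float64(0.0692)]
C [ 0.5484 -0.1053  0.026 ] e [-0.294 -0.956] wells [ 0.5337 -0.1531] [ 0.5632 -0.0575]
1 cap px expected [275.8 207.5] [253.  186.3]
-1 cap px expected [231.8 193. ] [243. 160.]
```

View pics/ctop.png

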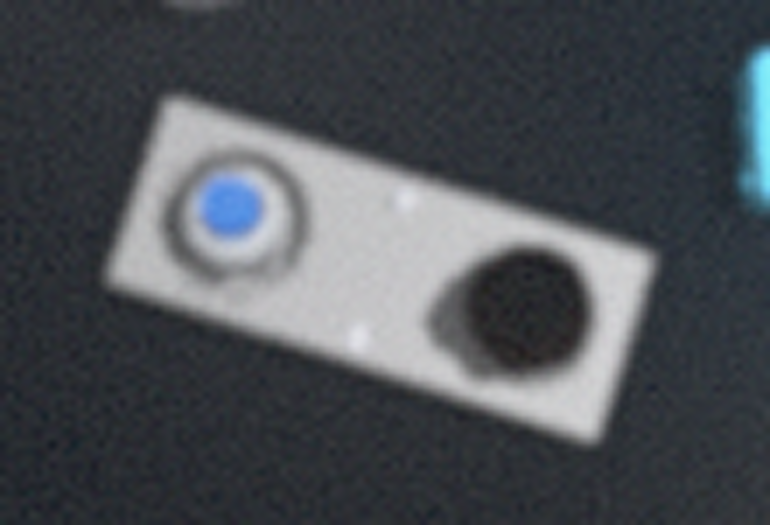

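View pics/cscene.png

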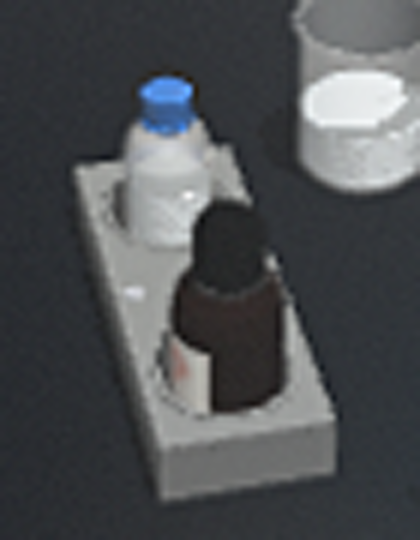

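The crops agree: the big bottle's dark disc is centred at crop (528,312), full-image pixel about (275,209). The measured holder is 175x69 mm against 170x64 mm, a symmetric edge bias. I'll check the arm poses and cast the disc centre, then go above it and look with the wrist camera.

```bash
cat >> h.py <<'E'
B=np.array([.5337,-.1531]); az=np.arctan2(B[1],B[0])
def down(a):  # tool y radial, z down
    y=np.array([np.cos(a),np.sin(a),0]);z=np.array([0,0,-1.]);return np.c_[np.cross(y,z),y,z]
def level(a):  # tool z radial outward, y up
    z=np.array([np.cos(a),np.sin(a),0]);y=np.array([0,0,1.]);return np.c_[np.cross(y,z),y,z]
E
python3 - <<'E'
from h import *
print("disc",ray("top",(275.4-.5+.07,209.6-.5),.055).round(4),"az",az,down(az).round(2).tolist())
for R,p in((down(az),[*B,.17]),(down(az),[*B,.03])): print(manip.inverse_kinematics(p,R))
for r in(.45,.55,.6): print(r,manip.inverse_kinematics([r*np.cos(az),r*np.sin(az),.35],level(az)))
manip.move_ptp([*B,.20],down(az))
im=manip.grab_frame("wrist");cv2.imwrite("pics/w1.png",im[...,::-1])
print(manip.read_time(),manip.read_ee_pos(),proj("wrist",[*B,.097]),proj("wrist",[*B,.058]),proj("wrist",[*B,.026]))
E
```

```text
disc [ 0.5328 -0.1532  0.055 ] az -0.2793634620723115 [[0.28, 0.96, 0.0], [0.96, -0.28, 0.0], [0.0, 0.0, -1.0]]
[-3.63211439e-01  4.30999092e-01  1.69836442e+00 -4.44089210e-16
  1.01222914e+00 -8.38479774e-02]
[-3.63211439e-01  6.43018620e-01  1.77011247e+00 -4.44089210e-16
  7.28461567e-01 -8.38479774e-02]
0.45 None
0.55 None
0.6 None
2.775 [ 0.53385216 -0.15245968  0.20002097] [256.99638784 194.07398105] [257.06966414 181.56845686] [257.1171378  173.46647722]
```

View pics/w1.png

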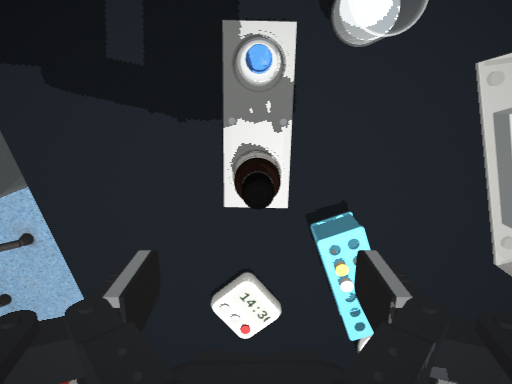

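The wrist view shows the big bottle's cap at about (258,190) and its body at about (257,180). My estimate predicts (257,194) and (257,182), so the position holds to 1–2 mm. The radial-outward level pose is out of reach, so I'll search for reachable ones.

```bash
python3 - <<'E'
from h import *
from scipy.spatial.transform import Rotation as Ro
q0=manip.read_qpos(); res=[]
for x in(.35,.45,.55):
 for y in(-.2,-.1,0,.1,.2):
  for z in(.3,.4,.5):
   for a in np.arange(-180,180,30):
    L=level(np.radians(a))
    for roll in (0,90,180,270):
     R=L@Ro.from_euler("z",roll,degrees=True).as_matrix()
     q=manip.inverse_kinematics([x,y,z],R)
     if q is not None: res.append((np.abs(q-q0).max(),x,y,z,a,roll,q.round(2).tolist()))
res.sort(key=lambda r:r[0]);print(len(res))
for r in res[:14]:print(r)
E
```

```text
2028
(np.float64(0.9052422250374724), 0.35, 0, 0.3, np.int64(90), 180, [-0.75, 0.49, 2.07, 0.91, 1.96, 0.45])
(np.float64(0.9872920358435351), 0.35, 0.1, 0.3, np.int64(120), 180, [-0.36, 0.56, 1.92, 0.81, 2.06, 0.46])
(np.float64(0.9913194303473688), 0.35, -0.1, 0.3, np.int64(-120), 180, [0.17, 0.56, 1.92, -0.99, 1.97, -0.54])
(np.float64(0.9944082546121037), 0.35, 0.2, 0.3, np.int64(120), 90, [-0.16, 0.54, 1.96, 0.99, 1.96, -1.05])
(np.float64(0.9944082546121037), 0.35, 0.2, 0.3, np.int64(120), 180, [-0.16, 0.54, 1.96, 0.99, 1.96, 0.52])
(np.float64(0.9973051070262853), 0.45, -0.1, 0.3, np.int64(90), 90, [-0.76, 0.67, 1.7, 0.97, 2.07, -0.96])
(np.float64(0.9973051070262853), 0.45, -0.1, 0.3, np.int64(90), 180, [-0.76, 0.67, 1.7, 0.97, 2.07, 0.61])
(np.float64(0.9989551892438929), 0.35, -0.2, 0.3, np.int64(60), 90, [-1.2, 0.54, 1.96, 1.0, 1.95, -1.05])
(np.float64(0.9989551892438929), 0.35, -0.2, 0.3, np.int64(60), 180, [-1.2, 0.54, 1.96, 1.0, 1.95, 0.52])
(np.float64(1.001665681524459), 0.35, -0.1, 0.3, np.int64(90), 180, [-0.9, 0.57, 1.9, 0.79, 2.08, 0.46])
(np.float64(1.0203590415578068), 0.35, 0, 0.3, np.int64(-120), 180, [0.36, 0.61, 1.83, -0.83, 2.1, -0.5])
(np.float64(1.0246366669439533), 0.35, 0, 0.4, np.int64(90), 180, [-0.75, 0.29, 2.02, 1.01, 2.1, 0.67])
(np.float64(1.0246366669439542), 0.35, 0, 0.4, np.int64(90), 90, [-0.75, 0.29, 2.02, 1.01, 2.1, -0.9])
(np.float64(1.026039088793042), 0.35, 0.1, 0.3, np.int64(120), 90, [-0.36, 0.56, 1.92, 0.81, 2.06, -1.11])
```

```bash
python3 - <<'E'
from h import *
P=[.5333,-.1531]
manip.move_l([*P,.08],down(az),.12); manip.move_l([*P,.030],max_speed=.06)
print("f",manip.read_force().round(2),manip.read_ee_pos().round(4))
manip.set_gripper(0.0,50)
print("w",manip.read_grip_width(),"gf",manip.read_grip_force(),"f",manip.read_force().round(2),manip.read_ee_pos().round(4),manip.read_time())
E
```

```text
f [-0.52 -0.77  0.19] [ 0.5335 -0.1532  0.0303]
w 0.4619191404905585 gf 49.83394177143964 f [-1.38  0.27  6.5 ] [ 0.5335 -0.1532  0.0306] 5.4
```

The grip is firm at 50 N, and the width reading is about 39 mm against 42 mm. I'll lift straight up and check it.

```bash
python3 - <<'E'
from h import *
P=manip.read_ee_pos()
manip.move_l([P[0],P[1],.075],max_speed=.05)
print("f",manip.read_force().round(2),manip.read_grip_width(),manip.read_grip_force())
manip.move_l([P[0],P[1],.33],max_speed=.15); manip.dwell(.2)
print("f",manip.read_force().round(2),manip.read_ft_torque().round(3),manip.read_grip_width(),manip.read_ee_pos().round(4),manip.read_time())
im=manip.grab_frame("scene");cv2.imwrite("pics/s2.png",cv2.resize(im[40:260,150:350,::-1],None,fx=2.7,fy=2.7))
E
```

```text
f [ 0.3  -0.68 -0.78] 0.45706472900287304 50.209842456970364
f [-0.22 -0.4  -0.94] [-0.006 -0.018 -0.024] 0.45895499695065767 [ 0.5334 -0.1531  0.3296] 8.5
```

View pics/s2.png

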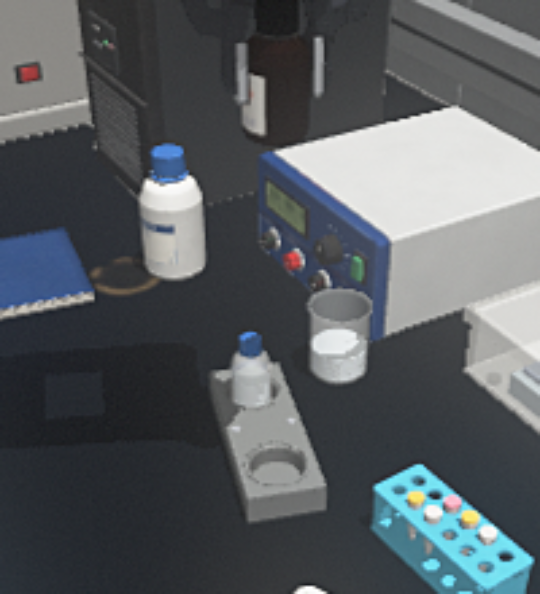

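The crop shows the bottle hanging upright between the pads at about (280,85). The well is empty, and the small bottle and beaker are undisturbed. Next I turn it level.

```bash
python3 - <<'E'
from h import *
R=level(np.pi/2)@np.diag([-1,-1,1.])
manip.move_ptp([.38,0,.40],R); manip.dwell(.5)
print("f",manip.read_force().round(2),manip.read_grip_width(),manip.read_grip_force(),manip.read_ee_pos().round(4),manip.read_tcp_rot().round(3).tolist(),np.abs(manip.read_joint_vel()).max(),manip.read_time())
for n in("scene","wrist"):
    im=manip.grab_frame(n);cv2.imwrite(f"pics/{n}3.png",im[...,::-1])
E
python3 -c "
import cv2,numpy as np
a=cv2.imread('pics/scene3.png');b=cv2.imread('pics/wrist3.png')
cv2.imwrite('pics/both.png',np.hstack([cv2.resize(a,(400,300)),cv2.resize(b,(400,300))]))
"
```

```text
f [-0.07  0.61 -1.79] 0.45479589918426455 50.40487969410606 [3.8e-01 1.0e-04 4.0e-01] [[1.0, 0.0, -0.0], [0.0, -0.0, 1.0], [0.0, -1.0, -0.0]] 0.0034783595948593114 10.0417
```

View pics/both.png

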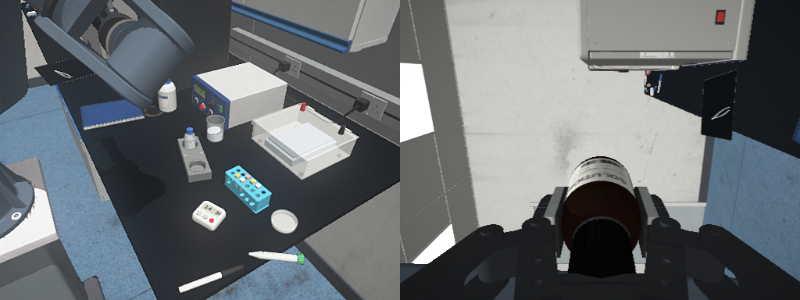

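Wrist view: the bottle lies between the pads, symmetric about image column 600 of the montage, with pads at 552 and 652. I'll do a quick numeric level check from its silhouette against the white wall.

```bash
python3 - <<'E'
from h import *
im=cv2.imread("pics/wrist3.png");h=cv2.cvtColor(im,cv2.COLOR_BGR2GRAY).astype(float)
T=manip.read_ee_pos();R=manip.read_tcp_rot()
for z in(.0226,-.0,-.02,-.04,-.066): print("axis pt",z,proj("wrist",T+R@[0,0,z]).round(1), "edges",[proj("wrist",T+R@[0,s*.021,z]).round(1)[0] for s in(-1,1)])
for r in range(200,300,8): print(r,[int(v) for v in h[r,200:318:3]])
im=manip.grab_frame("wrist");cv2.imwrite("pics/w4.png",cv2.resize(im[180:384,160:360,::-1],None,fx=2.9,fy=2.9,interpolation=cv2.INTER_CUBIC))
E
```

```text
axis pt 0.0226 [255.9 235.8] edges [np.float64(217.1), np.float64(294.7)]
axis pt -0.0 [255.8 255. ] edges [np.float64(211.7), np.float64(299.9)]
axis pt -0.02 [255.6 276.9] edges [np.float64(205.4), np.float64(305.8)]
axis pt -0.04 [255.4 305.9] edges [np.float64(197.1), np.float64(313.7)]
axis pt -0.066 [255.  361.3] edges [np.float64(181.3), np.float64(328.6)]
200 [190, 185, 182, 175, 183, 201, 205, 207, 205, 208, 207, 208, 206, 207, 207, 206, 202, 10, 11, 10, 7, 132, 201, 205, 208, 208, 205, 205, 204, 204, 204, 204, 204, 204, 205, 204, 204, 204, 205, 202]
208 [183, 189, 180, 175, 179, 178, 203, 204, 204, 207, 204, 51, 206, 103, 71, 103, 110, 132, 135, 104, 81, 67, 56, 37, 65, 82, 112, 129, 205, 203, 204, 205, 205, 205, 203, 204, 204, 203, 202, 198]
216 [195, 192, 181, 186, 186, 200, 205, 204, 102, 235, 225, 211, 178, 187, 155, 135, 141, 132, 140, 140, 121, 104, 105, 105, 125, 128, 104, 128, 100, 129, 200, 205, 205, 204, 204, 204, 204, 203, 198, 204]
224 [197, 197, 196, 196, 196, 206, 207, 230, 214, 224, 213, 198, 211, 162, 146, 141, 109, 145, 93, 107, 133, 127, 68, 64, 76, 102, 1
[... 853 characters left out ...]
15, 15, 14, 12, 13, 11, 13, 13, 12, 12, 11, 12, 10, 11, 8, 9, 16, 23, 25, 100, 99]
272 [26, 24, 21, 9, 10, 9, 11, 19, 19, 19, 18, 16, 16, 11, 14, 16, 16, 15, 15, 15, 15, 14, 12, 13, 13, 11, 12, 12, 11, 11, 12, 10, 12, 10, 9, 9, 21, 25, 26, 100]
280 [34, 21, 19, 9, 11, 11, 12, 11, 12, 9, 11, 11, 12, 21, 43, 51, 43, 43, 21, 11, 25, 24, 27, 37, 37, 25, 9, 13, 12, 13, 13, 10, 11, 12, 10, 10, 18, 22, 35, 96]
288 [34, 25, 17, 10, 12, 13, 12, 13, 10, 13, 38, 19, 5, 6, 7, 7, 6, 4, 7, 4, 4, 5, 5, 4, 4, 6, 6, 12, 34, 17, 12, 11, 11, 13, 12, 12, 15, 25, 35, 29]
296 [34, 29, 20, 11, 12, 12, 10, 11, 36, 5, 3, 6, 5, 3, 7, 6, 5, 4, 7, 7, 5, 3, 5, 5, 4, 4, 4, 5, 2, 5, 20, 11, 12, 13, 10, 11, 20, 25, 34, 24]
```

View pics/w4.png

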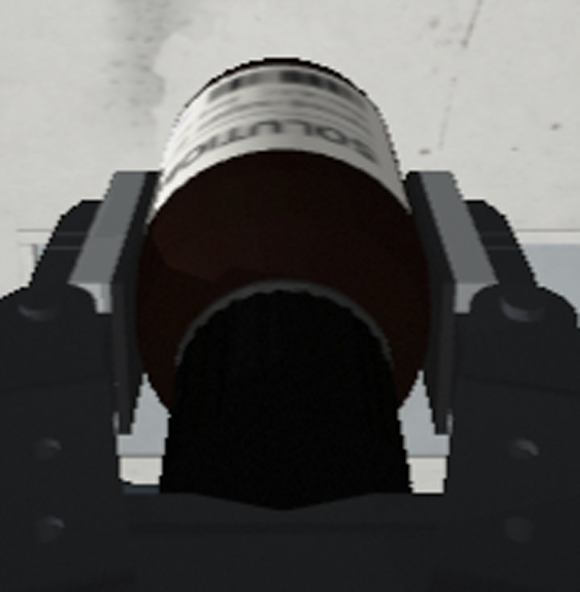

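The bottle is centred in the crop with pads at 130 and 435. The midlines are column 256 at the underside and 257 at the cap base, against predicted 256 and 255.5, so it is level within about 1°. The lowest point is about 0.37 m up, and the other objects have not moved. I'll hand it in.

```bash
python3 -c "
from bench import manip
print(manip.read_grip_force(),abs(manip.read_joint_vel()).max(),manip.read_time());print(manip.sign_off())"
```

```text
50.40498805814423 0.001498347226709254 10.1917
the job is handed in; nothing more can be done
None
```

I drew the big bottle straight up out of its well and turned it level to within about 1°. I handed the job in at about 10 s with the arm holding it still about 0.37 m above the worktop; the small bottle, beaker and timer look unmoved in the camera views.

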